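# Pop the battery hatch of the flat picture-light pack

## Task

Two battery packs for picture lights stand on the print bench; the one whose lamp is red has flat cells. Press down once with a fingertip on the yellow spot of that pack's hatch so that its push-push latch lets go and the hatch pops up, then take the hand away and watch for a couple of seconds that it stays open. Do not lift or shove the packs, leave the green-lamp pack's hatch shut, and leave the other things on the bench where they stand.

Things in the scene. Friction and masses are not known exactly. Their poses are not given: they have to be found in the camera images.
- red_pack: battery pack with the RED lamp (flat cells), to be opened: ivory box 120 x 80 x 50 mm (x, y, z), loose on the bench, about 1 kg. Origin at the centre of its underside; z up, +x points to the hinge end. A red dome 18 mm across, 7.5 mm high, stands on the deck at x = -46 mm. The dark hatch, 67 x 60 mm, lies on top from x = -30 to x = +37 mm, its upper face 58 mm above the bench when shut
- green_pack: the same kind of pack with a GREEN lamp (good cells); same size, origin and axes. To be left alone
- red_spot (a point): centre of the yellow thumb spot (24 mm across) on the upper face of the red-lamp pack's hatch, 50 mm from the hinge line; shut, it lies at x = -12 mm, z = 58 mm in the pack's frame. It moves with the hatch
- green_spot (a point): the same spot on the green-lamp pack's hatch; not to be pressed
- red_hatch (a joint): angle of the red-lamp pack's hatch, rad: 0 latched shut, negative pressed in, 1.1 fully open, up and back over its hinge end. 3 to 5 N at the spot moves it; about 3 mm down the latch lets go, it bottoms at 4 mm (-0.085), pushing back some 10 N; as the finger withdraws it springs up (5 N) within 1 s, free edge 60 mm above the deck, and stays. Pressed down again once open, it latches shut for good
- green_hatch (a joint): the same for the green-lamp pack's hatch; stays at 0
- cell_a_mid (a point): centre of a fresh blue cell standing upright, 26 mm across, 50 mm high; bystander
- cell_b_mid (a point): centre of another such cell; bystander
- loupe_mid (a point): centre of a black magnifier 48 mm across, 42 mm high; bystander
- ink_mid (a point): centre of an amber ink jar 52 mm across, 75 mm high; bystander
- weight_mid (a point): centre of a brass paperweight 56 mm across, 50 mm high; bystander
- tin_mid (a point): centre of a metal mug 76 mm across, 85 mm high; bystander
- corner_mid (a point): middle of the long leg of an L-shaped gilt frame corner sample, legs 100 and 85 mm, 22 mm high; bystander
Things that resemble listed ones, but are neither listed nor needed, are in the scene too. Leave any pink or turquoise look-alike of the red_pack alone.

How it is judged:
By the outcome, as a careful person would: the job done as asked, in the order asked, and still so for the second after the job is handed in, with the robot touching nothing.
It also fails if it takes over 32 s, if anything falls off the work surface, if the arm or the gripper's body presses on something with over 40 N, if the wrist force passes 120 N, or if a joint passes its speed limit or range.

## Robot

A 6-joint arm with a two-finger parallel gripper is mounted at the origin on the work surface. World frame = base frame: x ahead of the robot, y to its left, z up, the work surface at z = 0. Lengths are in m, angles in rad, forces in N, time in s.
With the tool pointing down it reaches from about 0.325 to 0.775 m from the base axis. Payload 9.3 kg.
Tool frame: the origin (TCP) lies at the very end of the fingers, on their centre line; the grasp point (between the pads) lies behind it (r.grasp_offset is the x of the grasp point in the tool frame, in m); x points along the fingers, z is the direction in which the jaws open and shut, and the axes are right-handed (so a half turn about x gives the same grasp; the last joint's range is limited). The gripper opens to 85 mm and grips with 20 to 120 N. Pads are 22 mm wide; open, the fingers measure 114 mm over their backs; the gripper's body (76 mm by 85 mm) begins 54 mm behind the grasp point. The pads swing forward as they close: fully open they stand 13 mm farther back than shut.
Start: joints at [-1.273, 0.259, 0.021, 1.334, 0, 1.418], TCP at [0.24, -0.495, 0.231] pointing down, gripper open.
Joint ranges: [-3.04, 3.04], [-0.91, 1.82], [-1.04, 1.36], [-1.92, 1.95], [-1.52, 1.45], [-3.14, 3.14]. Speed limits (rad/s): [2.22, 2.22, 2.79, 3.14, 3.14, 3.14].

## Interface

Orientations are given as a unit quaternion [w, x, y, z].
In Python, from plant import get_obs, get_image, r gives the robot as it stands. The module is installed in compiled form; this text tells all that it offers.
- The arm moves only by the tool servo_tool, never from a script. Its argument "series" is one flat list of numbers, 5 for each row, row after row: the opening, from -1 (shut) to 1 (fully open), then the shift along the tool's x, y, z in mm, then the turn about the tool's x in degrees. In form: [claw, dx, dy, dz, turn, claw, dx, dy, dz, turn, ...]. A call has 1 to 20 rows; each row is the pose to reach, as a shift and turn from the pose commanded when the call began, along the tool's axes at that moment; what a row does not reach only later rows make up. A row lasts 1/10 s, in which the tool goes at most 50 mm and 8.59 degrees, less where a joint would pass 70% of its speed; a pose out of reach is approached as far as the arm can. A call with a gripper value outside its range is refused whole. The fingers move at their own pace and stop on an object; "newtons" is the grip in N (left out, the last holds). Time passes only in rows, so rows that repeat a pose let the fingers close. It gives the time, the measured TCP pose, the force and the opening at its end, in the units of the state.
- get_obs(): the state, without advancing time (a new reading comes with each control period).
- get_image(name): name is "scene" or "top" or "wrist"; returns a dict with "pixels" (420x560x3 uint8, red, green, blue), "intrinsics" (3x3 intrinsics, pixels), "extrinsics" (4x4, takes a point from camera to world coordinates); the wrist camera has in their place "mount" (4x4, takes a point from camera to tool coordinates, whose origin is the TCP and whose axes are the tool frame's). Camera axes: x right, y up, looking along -z (the intrinsics and any distortion apply to the point x, -y, -z); pixel columns grow to the right and rows downward; lengths in m; the calibration is good to about 2 mm. A picture is of the moment at which its call begins: read the wrist's pose just before it. There is no depth.
- r.job_done(): hands the job in, once; it reports no verdict.
The state is a dict: "time": time; "joint_positions": joint angles; "joint_vel": joint speeds; "effort": joint torques, N m; "tool_pos": TCP position; "tcp_rot": TCP orientation; "ft_force": force on the tool from outside, world axes, zero at the start; "ft_torque": the same for the moment, N m; "width": opening from 0.0 (shut) to 1.0 (fully open).
Only numpy, scipy, OpenCV 4.12 (cv2) and the standard library are available. Lean on these libraries where they do the work, as an engineer would, in place of code of your own. Each camera call takes 0.05 s, during which the arm holds its last target.

## Working session

There is one attempt and no reset: what is moved stays moved. The work goes in short steps, Python scripts to look and compute and a tool call to move; the robot and the scene stay as the last step left them, time stands still between calls to the robot, and variables do not carry over. Pictures are saved under pics/ and viewed, and the job is handed in when it is done.

Besides the shell and the picture viewer there is one more tool, called after "Emit:" as name(argument=value, ...) on one line, values as JSON. servo_tool: Moves the arm, as the interface text tells. Its arguments: {"type":"object","properties":{"series":{"type":"array","items":{"type":"number"}},"newtons":{"type":"number"}},"required":["series"]}

```bash
mkdir -p pics; python3 - <<'E'
from plant import get_obs,get_image,r
import cv2,numpy as np,pickle
o=get_obs();print(o['time'],o['tool_pos'],o['tcp_rot'],o['width'],r.grasp_offset)
for n in ['scene','top']:
    im=get_image(n);pickle.dump(im,open(n+'.pkl','wb'))
    cv2.imwrite(f'pics/{n}1.png',im['pixels'][:,:,::-1]);print(n,im['intrinsics'],im['extrinsics'],[k for k in im])
E
```

```text
0.0 [ 0.23955875 -0.49479092  0.23065447] [ 0.59874975  0.37591711  0.59945744 -0.37528102] 1.0003314180748937 -0.0187
scene [[534.1364016    0.         276.98709303]
 [  0.         534.1364016  219.90921222]
 [  0.           0.           1.        ]] [[-0.39499176 -0.61714785  0.68052189  1.27170963]
 [ 0.91851168 -0.25092072  0.30557336  0.40492889]
 [-0.0178269   0.74576626  0.66596913  0.77721202]
 [ 0.          0.          0.          1.        ]] ['pixels', 'intrinsics', 'extrinsics']
top [[446.86095279   0.         273.21127945]
 [  0.         446.86095279 212.07845138]
 [  0.           0.           1.        ]] [[-0.02473752  0.98945328 -0.14272443  0.40844677]
 [-0.99969024 -0.02409366  0.00623796  0.09502295]
 [ 0.00273341  0.14283453  0.98974281  1.05657577]
 [ 0.          0.          0.          1.        ]] ['pixels', 'intrinsics', 'extrinsics']
```

View pics/scene1.png

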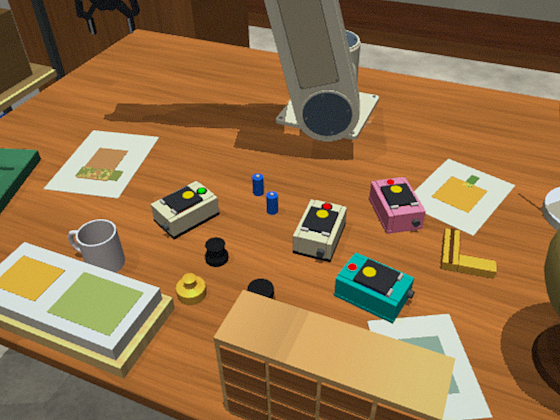

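View pics/top1.png

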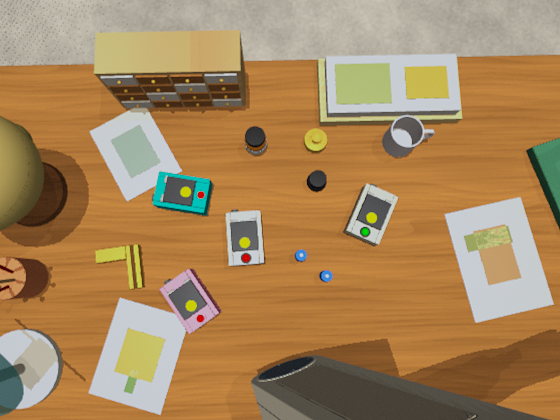

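The scene has four packs (top view):
- ivory with red lamp at (245,240)
- ivory with green lamp at (371,215)
- pink look-alike with red lamp at (190,300)
- turquoise look-alike with red lamp at (182,193)

Ivory with the red lamp fits the description. I'll measure it and confirm it in a crop.

```bash
cat > h.py <<'E'
import numpy as np,cv2
def ray(K,T,uv):
    d=np.array([(uv[0]-K[0,2])/K[0,0],-(uv[1]-K[1,2])/K[1,1],-1.]);return T[:3,3],T[:3,:3]@d
def plane(K,T,uv,z):
    c,d=ray(K,T,uv);return c+d*(z-c[2])/d[2]
def proj(K,T,p):
    q=T[:3,:3].T@(np.asarray(p)-T[:3,3]);return K[0,0]*q[0]/-q[2]+K[0,2],-K[1,1]*q[1]/-q[2]+K[1,2]
def R(q):
    from scipy.spatial.transform import Rotation as Ro
    return Ro.from_quat([q[1],q[2],q[3],q[0]]).as_matrix()
def blobs(px,kind,box):
    h=cv2.cvtColor(px,cv2.COLOR_RGB2HSV)
    if kind=='y': m=cv2.inRange(h,(24,150,110),(34,255,255))
    else: m=cv2.inRange(h,(0,180,100),(5,255,255))|cv2.inRange(h,(174,180,100),(180,255,255))
    k=np.zeros_like(m);x0,y0,x1,y1=box;k[y0:y1,x0:x1]=m[y0:y1,x0:x1]
    n,l,s,c=cv2.connectedComponentsWithStats(k);return [(c[i].round(2),s[i,4]) for i in range(1,n) if s[i,4]>8]
E
python3 - <<'E'
from h import *
import pickle
from plant import get_obs
o=get_obs();Rt=R(o['tcp_rot']);print(Rt.round(3))
tiles=[]
for n,box in [('top',(222,205,268,270)),('scene',(292,195,350,262))]:
    im=pickle.load(open(n+'.pkl','rb'));K,T,px=im['intrinsics'],im['extrinsics'],im['pixels']
    P={}
    for k,z in [('y',.058),('r',.053)]:
        for c,a in blobs(px,k,box):
            P[k]=plane(K,T,c,z);print(n,k,c,a,P[k].round(4))
    d=P['y']-P['r'];print('yaw',np.degrees(np.arctan2(d[1],d[0])),np.hypot(d[0],d[1]),'tool shift mm',(Rt.T@(P['y']-o['tool_pos'])*1000).round(1))
    x0,y0,x1,y1=box;tiles.append(cv2.resize(px[y0-15:y1+15,x0-25:x1+25],(380,380),interpolation=cv2.INTER_CUBIC))
cv2.imwrite('pics/crop1.png',np.hstack(tiles)[:,:,::-1])
E
```

```text
[[-0.     0.9    0.436]
 [ 0.001  0.436 -0.9  ]
 [-1.     0.    -0.001]]
top y [244.47 242.33] 86 [0.4857 0.1547 0.058 ]
top r [245.64 257.5 ] 50 [0.4521 0.1529 0.053 ]
yaw 3.045370483727397 0.033661006461112364 tool shift mm [ 173.4  504.5 -477.2]
scene y [321.88 213.44] 84 [0.4839 0.1522 0.058 ]
scene r [326.5  205.84] 38 [0.452  0.1512 0.053 ]
yaw 1.7516267427322008 0.03192537961358258 tool shift mm [ 173.4  501.8 -475.7]
```

View pics/crop1.png

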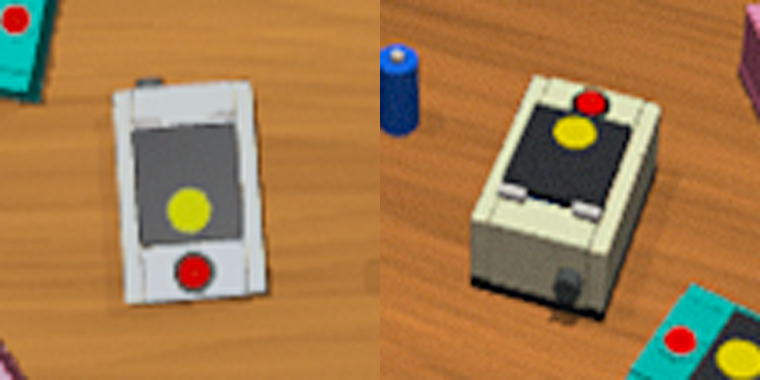

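Crop confirms: ivory pack, red lamp (red dome toward the base), spot at about (0.485, 0.1535, 0.058). The two views agree to within about 3 mm. Now I'll move above it with fingers shut, turning so the pads' narrow side lies along the pack.

Emit:
servo_tool(series=[-1, 0, 31, -30, -8, -1, 0, 62, -60, -16, -1, 0, 94, -90, -24, -1, 5, 125, -120, -32, -1, 10, 156, -149, -40, -1, 15, 188, -179, -48, -1, 20, 219, -209, -56, -1, 25, 250, -239, -64, -1, 30, 281, -269, -72, -1, 35, 313, -299, -80, -1, 40, 344, -329, -88, -1, 45, 375, -359, -96, -1, 50, 407, -388, -104, -1, 55, 438, -418, -112, -1, 60, 469, -448, -120, -1, 60, 500, -478, -128, -1, 60, 500, -478, -136, -1, 60, 500, -478, -144, -1, 60, 500, -478, -152, -1, 60, 500, -478, -157], newtons=40)

```text
time: 2.1
tool_pos: [0.4812, 0.1533, 0.1709]
tcp_rot: [0.486, -0.513, 0.486, 0.514]
ft_force: [-0.5, -0.2, -0.6]
width: 0.002
```

```bash
python3 - <<'E'
from h import *
from plant import get_obs,get_image
o=get_obs();Rt=R(o['tcp_rot']);print(o['time'],o['tool_pos'],Rt.round(3),o['joint_positions'].round(2) if hasattr(o['joint_positions'],'round') else o['joint_positions'])
W=np.eye(4);W[:3,:3]=Rt;W[:3,3]=o['tool_pos']
im=get_image('wrist');T=W@im['mount'];K=im['intrinsics'];px=im['pixels'];print([k for k in im])
for c,a in blobs(px,'y',(0,0,560,420)): print('y',c,a,plane(K,T,c,.058).round(4),'shift',(Rt.T@(plane(K,T,c,.058)-o['tool_pos'])*1000).round(1))
for c,a in blobs(px,'r',(0,0,560,420)): print('r',c,a,plane(K,T,c,.053).round(4))
print('tip',proj(K,T,o['tool_pos']))
cv2.imwrite('pics/wrist1.png',px[:,:,::-1])
E
```

```text
2.1 [0.48115934 0.15325948 0.17085464] [[-0.001 -0.998 -0.055]
 [-0.    -0.055  0.998]
 [-1.     0.001 -0.   ]] [ 0.14  0.21 -0.2   1.16 -0.    0.09]
['pixels', 'intrinsics', 'mount']
y [445.69  55.92] 891 [0.3525 0.2725 0.058 ] shift [113.  121.8 126.2]
r [423.66  14.75] 389 [0.325  0.2527 0.053 ]
r [278.26 178.87] 304 [0.4536 0.1517 0.053 ]
tip (np.float64(278.07830754284976), np.float64(270.9669519772175))
```

View pics/wrist1.png

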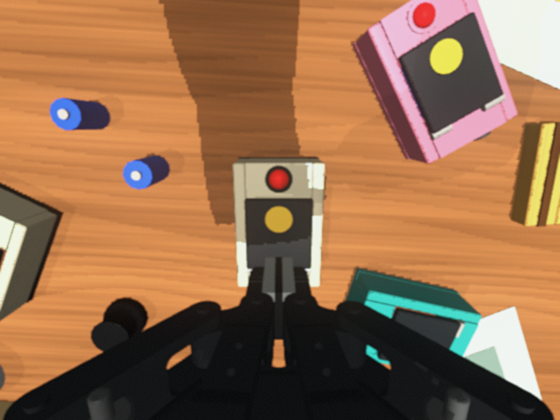

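The wrist view shows the red dome at (278,179), the spot at (278,219) and the shut fingertips above the pack. This agrees with the earlier estimate, with the spot about 4 mm hinge-ward of the TCP. Descending to about 6 mm above the hatch.

Emit:
servo_tool(series=[-1, 35, -2, 0, 0, -1, 70, -2, 0, 0, -1, 95, -2, 0, 0, -1, 107, -2, 0, 0, -1, 107, -2, 0, 0])

```text
time: 2.65
tool_pos: [0.4821, 0.1529, 0.0625]
tcp_rot: [0.487, -0.511, 0.489, 0.513]
ft_force: [0.5, -0.0, 0.0]
width: -0.003
```

Emit:
servo_tool(series=[-1, 2, 0, 0, 0, -1, 4, 0, 0, 0, -1, 6, 0, 0, 0, -1, 7, 0, 0, 0, -1, 7, 0, 0, 0])

```text
time: 3.15
tool_pos: [0.4836, 0.1532, 0.0575]
tcp_rot: [-0.488, 0.512, -0.487, -0.512]
ft_force: [-0.2, -0.2, 0.8]
width: -0.002
```

Emit:
servo_tool(series=[-1, 0.5, 0, 0, 0, -1, 1, 0, 0, 0, -1, 1.5, 0, 0, 0, -1, 2, 0, 0, 0, -1, 2, 0, 0, 0])

```text
time: 3.65
tool_pos: [0.4835, 0.1531, 0.0559]
tcp_rot: [-0.488, 0.512, -0.487, -0.512]
ft_force: [-3.5, -0.6, 9.5]
width: 0.001
```

Emit:
servo_tool(series=[-1, 0.5, 0, 0, 0, -1, 1, 0, 0, 0, -1, 1, 0, 0, 0])

```text
time: 3.95
tool_pos: [0.4835, 0.1531, 0.0551]
tcp_rot: [-0.488, 0.512, -0.487, -0.512]
ft_force: [-3.4, -0.6, 11.4]
width: -0.003
```

Emit:
servo_tool(series=[-1, 0.5, 0, 0, 0, -1, 1, 0, 0, 0, -1, 1, 0, 0, 0])

```text
time: 4.25
tool_pos: [0.4834, 0.1532, 0.0543]
tcp_rot: [-0.488, 0.512, -0.487, -0.512]
ft_force: [-4.6, 0.2, 14.0]
width: 0.002
```

Emit:
servo_tool(series=[-1, 0.5, 0, 0, 0, -1, 0.5, 0, 0, 0])

```text
time: 4.45
tool_pos: [0.4834, 0.1532, 0.0539]
tcp_rot: [-0.488, 0.512, -0.487, -0.512]
ft_force: [-5.6, -1.6, 15.0]
width: -0.001
```

The hatch is about 4 mm down at 15 N, so past the bottom stop. Withdrawing straight up.

Emit:
servo_tool(series=[-1, -10, 0, 0, 0, -1, -40, 5, 0, 0, -1, -80, 15, 0, 0, -1, -120, 30, 0, 0, -1, -160, 50, 0, 0, -1, -170, 80, 0, 0, -1, -170, 100, 0, 0, -1, -170, 100, 0, 0])

```text
time: 5.25
tool_pos: [0.3815, 0.1482, 0.2235]
tcp_rot: [-0.488, 0.513, -0.487, -0.512]
ft_force: [0.8, 0.0, 0.4]
width: -0.004
```

```bash
cat > look.py <<'E'
import sys
from h import *
from plant import get_obs,get_image
o=get_obs();print(o['time'],o['tool_pos'],o['ft_force'])
t=[]
for n,b in [('scene',(140,150,460,330)),('top',(140,160,420,340))]:
    p=get_image(n)['pixels'];t.append(cv2.resize(p[b[1]:b[3],b[0]:b[2]],(520,292),interpolation=cv2.INTER_CUBIC))
cv2.imwrite(sys.argv[1],np.vstack(t)[:,:,::-1])
E
python3 look.py pics/after1.png
```

```text
5.25 [0.38152856 0.14818203 0.2235487 ] [0.77923831 0.02749247 0.37111918]
```

View pics/after1.png

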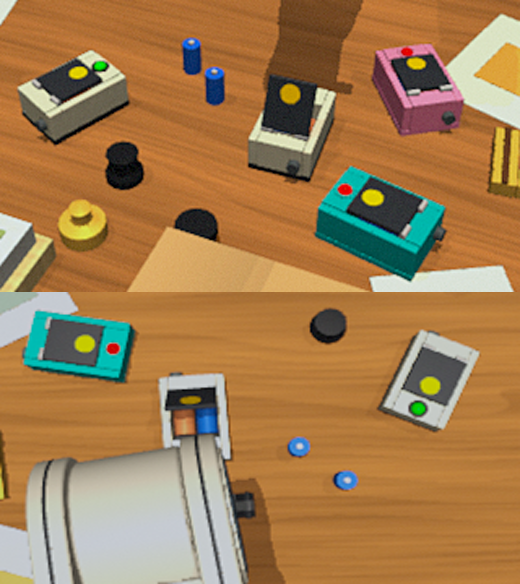

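The red-lamp pack's hatch stands open (scene crop about (290,105)), and the others are shut. Now I'll back off a little more and watch for 2 s.

Emit:
servo_tool(series=[-1, -30, 0, 0, 0, -1, -30, 0, 0, 0, -1, -30, 0, 0, 0, -1, -30, 0, 0, 0, -1, -30, 0, 0, 0, -1, -30, 0, 0, 0, -1, -30, 0, 0, 0, -1, -30, 0, 0, 0, -1, -30, 0, 0, 0, -1, -30, 0, 0, 0, -1, -30, 0, 0, 0, -1, -30, 0, 0, 0, -1, -30, 0, 0, 0, -1, -30, 0, 0, 0, -1, -30, 0, 0, 0, -1, -30, 0, 0, 0, -1, -30, 0, 0, 0, -1, -30, 0, 0, 0, -1, -30, 0, 0, 0, -1, -30, 0, 0, 0])

```text
time: 7.35
tool_pos: [0.3835, 0.1482, 0.2528]
tcp_rot: [-0.488, 0.512, -0.488, -0.512]
ft_force: [-0.1, -0.1, 0.9]
width: 0.002
```

Emit:
servo_tool(series=[-1, 0, 0, 0, 0, -1, 0, 0, 0, 0, -1, 0, 0, 0, 0, -1, 0, 0, 0, 0, -1, 0, 0, 0, 0])

```text
time: 7.85
tool_pos: [0.3836, 0.1482, 0.2528]
tcp_rot: [0.487, -0.512, 0.488, 0.512]
ft_force: [0.6, -0.8, 0.7]
width: -0.001
```

```bash
python3 look.py pics/after2.png
```

```text
7.85 [0.38355035 0.14819049 0.25276329] [ 0.61424128 -0.82300214  0.67358167]
```

View pics/after2.png

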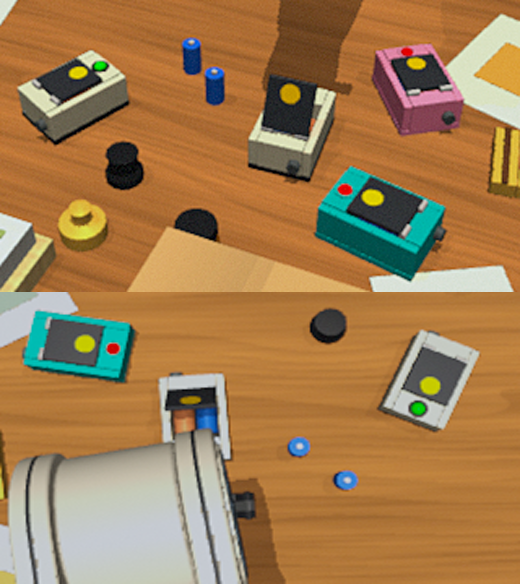

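The view is unchanged after 2.6 s: the hatch is open and nothing has shifted. Handing in.

```bash
python3 -c "
from plant import r
print(r.job_done())"
```

```text
the job is handed in; nothing more can be done
None
```

I pressed once on the yellow spot of the ivory red-lamp pack, about 4 mm down, and its hatch popped up as the finger withdrew. I backed the hand off and handed the job in at about 7.9 s.

- **Last checks:** pictures at 5.25 s and 7.85 s both show the hatch open. The green, pink and turquoise packs are shut, and the things in view have not visibly moved. The mug and part of the frame corner were outside those crops. I compared the pictures by eye and did not measure the pack for small shifts.
- **Disagreements:** the camera views put the spot within about 3 mm of each other. The peak push was about 15 N, above the roughly 10 N stated. I put that down to the flat fingertip bearing nearer the hinge, and it is well under the limits.

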